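# Shut the chopper and press its drive key home

## Robot

A 6-joint arm with a two-finger parallel gripper is mounted at the origin on a cart in front of the work surface, level with it; the furniture and walls round the work are solid. World frame = base frame: x ahead of the robot, y to its left, z up, the work surface at z = 0. Lengths are in m, angles in rad, forces in N, time in s.
With the tool pointing down it reaches from about 0.4 to 0.825 m from the base axis. Payload 7 kg.
Tool frame: the origin (TCP) lies at the very end of the fingers, on their centre line; the grasp point (between the pads) lies arm.hold_point_z behind it (arm.hold_point_z is the distance from the TCP to the grasp point, in m); z points along the fingers, y is the line along which they close (so a half turn about z gives the same grasp; the last joint's range is limited). The gripper opens to 88 mm and grips with 3 to 60 N. Pads are 19 mm wide; open, the fingers measure 130 mm over their backs; the gripper's body (78 mm by 193 mm) begins 47 mm behind the grasp point.
Start: joints at [0.288, 0.359, 0.012, 0, -1.224, -0.288], TCP at [0.675, -0, 0.227] pointing down, gripper open.
Joint ranges: [-3.07, 3.07], [-1.43, 2.12], [-1.02, 1.25], [-3.03, 1.67], [-3.05, -0], [-3.03, 3.03]. Speed limits (rad/s): [2.39, 2.39, 3.01, 3.14, 3.14, 3.14].

## Interface

Orientations are given as [roll, pitch, yaw] about the fixed x, y, z axes, in that order (R = Rz(yaw) Ry(pitch) Rx(roll)).
In Python, from station import arm gives the robot as it stands.
- The arm moves only by the tool inch_along, called after ">>>" by a JSON object that holds its "op" and its "data", one argument or row to a line. Schema: {"type":"object","properties":{"deltas":{"type":"array","items":{"type":"number"},"minItems":5,"maxItems":100},"grip_n":{"type":"number"},"only":{"type":"string"},"quiet":{"type":"boolean"},"lines":{"type":"string"}},"required":["deltas"],"additionalProperties":false}. deltas is one flat list of numbers that holds 1 to 20 rows one after another, with no inner brackets; each row has 5 numbers: the finger opening in m, then dx, dy, dz in shares of 0.8 m (1.0 is 0.8 m), then a turn about the tool's z in normalised numbers (1 is 2 pi rad); each row is the pose to reach, as a shift and turn from the pose commanded when the call began, along the tool's axes at that moment; what a row does not reach only later rows make up. A row lasts 1/12 s, in which the tool goes at most 0.0417 m and 0.125 rad, less where a joint would pass 70% of its speed; a pose out of reach is approached as far as the arm can. The fingers move at their own pace and stop on an object; grip_n is the grip in N (left out, the last holds). Time passes only in rows, so rows that do not move let the fingers close. The tool returns the time, the measured TCP pose, the force, the opening and the grip force at its end. only (a regular expression) keeps the lines of the reply that match it, lines (a string "A,B") keeps lines A to B, and quiet returns only ok. Input that does not fit is refused with a message, and nothing moves.
- arm.get_state(): the state, without advancing time (a new reading comes with each control period).
- arm.grab_frame(name): name is "scene" or "side" or "wrist"; returns the picture (400x640x3 uint8, red, green, blue); there is no depth.
- arm.camera_params(name): a dict with "fx", "fy", "cx", "cy" (pixels), "D" ([k1, k2, p1, p2, k3] as OpenCV has them; the pictures are not rectified), "T" (4x4, takes a point from camera to world coordinates); the wrist camera has in their place "hand_eye" (4x4, takes a point from camera to tool coordinates, whose origin is the TCP and whose axes are the flange's). Camera axes: x right, y down, z forward; pixel columns grow to the right and rows downward; lengths in m; the calibration is good to about 2 mm. A picture is of the moment at which its call begins: read the wrist's pose just before it. camera_params takes no time and is no camera call.
- arm.job_done(): hands the job in; it is judged then, once.
The state is a dict: "t": time; "q": joint angles; "qd": joint speeds; "joint_efforts": joint torques, N m; "eef_pos": TCP position; "ee_rot": TCP orientation; "force": force on the tool from outside, world axes, zero at the start; "moment": the same for the moment, N m; "width": finger opening in m; "gripper_force": force on a finger pad.
Only numpy, scipy, OpenCV 4.12 (cv2) and the standard library are available. Lean on these libraries where they do the work, as an engineer would, in place of code of your own. Each camera call takes 0.05 s, during which the arm holds its last target. There are 200 camera calls.

## Task

The food chopper is loaded: first shut its hinged lid fully. Then lift the drive key out of its wooden stand, turn it until its cross-shaped stem meshes with the cross-shaped socket in the middle of the lid, slide it home until its flange sits on the coupling, and press it down against the coupling's spring. Finish while still gripping the key and holding the coupling pressed right down; do not let go, and leave the other things on the worktop where they stand.

Things in the scene. Friction and masses are not known exactly. Their poses are not given: they have to be found in the camera images.
- chopper: White round bowl, 180 mm across, 85 mm high, fixed. Origin: centre of its underside, on the axis of bowl and coupling; x points to the lid's hinge. Its lid is a grey disc 184 mm across and 9 mm thick with a round 68 mm hole in the middle; when shut, the coupling stands 10 mm above it.
- lid (a joint): Hinge of the grey lid, rad: 0 fully shut, grows as the front of the lid rises (starts half open, 0.6 to 0.95). A stiff hinge: the lid stays where it is left; about 2 N at the tab moves it.
- lid_hinge (a point): The lid's hinge pin, on the far side of the bowl, 105 mm from the bowl's axis and 86 mm above the worktop. The pin lies along this point's y axis (that of the bowl).
- lid_tab (a point): Top of the thumb tab at the front of the lid, 208 mm from the hinge pin and 9 mm above the pin's plane when shut (95 mm above the worktop); moves with the lid, z is the lid's upper normal. The tab is 34 mm wide, 8 mm thick and reaches 17 mm farther out than this point.
- coupling_top (a point): Centre of the top of the coupling, a round white hub 44 mm across on the bowl's axis, 105 mm above the worktop when not pressed. Its socket is a cross of two slots, each 26 by 9 mm, 38 mm deep, along this point's x and y axes (z up). It starts turned by any angle and resists turning (0.15 N m); it moves down when pressed.
- coupling (a joint): How far the sprung coupling is pressed down, m: 0 free, 0.008 right down. It takes about 5 N to begin and 10 N to hold right down, and springs up when let go.
- key: Drive key, 70 to 140 g, upright in the stand. Origin: centre of the underside of its flange (42 mm across, 6 mm thick); z up. Above it a black grip block, 36 mm along x, 22 mm along y, 6 to 56 mm above the origin. Below it the steel stem, 34 mm long, a cross of two bars 24 by 7 mm along x and y (last 6 mm: 21 by 4.5 mm); it fits the socket at every quarter turn.
- key_stand: The round wooden stand, 76 mm across at the foot and 60 mm at the top, 45 mm high, fixed, with a plain round 30 mm hole 39 mm deep; the key's flange rests on its top. Origin: centre of its underside.
- garlic: A bulb of garlic, 56 mm, loose, a bystander. Origin: centre of its underside.
- salt_shaker: A salt shaker, 44 mm across, 90 mm high, loose, a bystander. Origin: centre of its underside.
- kitchen_timer: A red kitchen timer, 69 mm across, 68 mm high, loose, a bystander. Origin: centre of its underside.
Things that resemble listed ones, but are neither listed nor needed, are in the scene too. What is shaped like the key but red or turquoise is not meant.

How it is judged:
By the outcome, as a careful person would: the job done as asked, in the order asked, and still so for the second after the job is handed in, while the arm keeps its last pose, push and grip.
It also fails if it takes over 64 s, if anything falls off the work surface, if the arm or the gripper's body presses on something with over 40 N, if the wrist force passes 120 N, or if a joint passes its speed limit or range.

## Working session

There is one attempt and no reset: what is moved stays moved. The work goes in short steps, Python scripts to look and compute and a tool call to move; the robot and the scene stay as the last step left them, time stands still between calls to the robot, and variables do not carry over. Pictures are saved under pics/ and viewed, at most 10 in all, crops included, and the job is handed in when it is done.

```bash
mkdir -p pics; ls; python3 - <<'E'
from station import arm
import cv2,numpy as np
s=arm.get_state();print(s['t'],s['eef_pos'],s['ee_rot'],arm.hold_point_z)
for n in("scene","side","wrist"):
    cv2.imwrite(f"pics/{n}0.png",arm.grab_frame(n)[:,:,::-1])
    p=arm.camera_params(n);print(n,{k:np.round(v,4).tolist() for k,v in p.items()})
E
```

```text
pics
0.0 [ 6.74503613e-01 -1.26276430e-05  2.25595608e-01] [ 3.13990808e+00 -1.45892632e-04 -1.57092353e+00] 0.0188
scene {'fx': 446.0128, 'fy': 446.0128, 'cx': 318.6667, 'cy': 188.5784, 'D': [-0.0604, 0.0, 0.0, 0.0, 0.0], 'T': [[0.7647, -0.3342, 0.5509, 0.0814], [-0.6443, -0.3879, 0.6591, -0.6395], [-0.0066, -0.859, -0.512, 0.5818], [0.0, 0.0, 0.0, 1.0]]}
side {'fx': 388.6799, 'fy': 388.6799, 'cx': 317.4391, 'cy': 201.2228, 'D': [0.0003, 0.0, 0.0, 0.0, 0.0], 'T': [[-0.809, -0.4019, 0.4289, 0.2117], [-0.5877, 0.5601, -0.5839, 0.4904], [-0.0056, -0.7245, -0.6893, 0.6791], [0.0, 0.0, 0.0, 1.0]]}
wrist {'fx': 340.7688, 'fy': 340.7688, 'cx': 317.2609, 'cy': 197.9616, 'D': [-0.015, 0.0, 0.0, 0.0, 0.0], 'hand_eye': [[-0.0006, -0.9528, -0.3037, 0.0826], [1.0, -0.0002, -0.0012, -0.0002], [0.0011, -0.3037, 0.9528, -0.1585], [0.0, 0.0, 0.0, 1.0]]}
```

View pics/scene0.png

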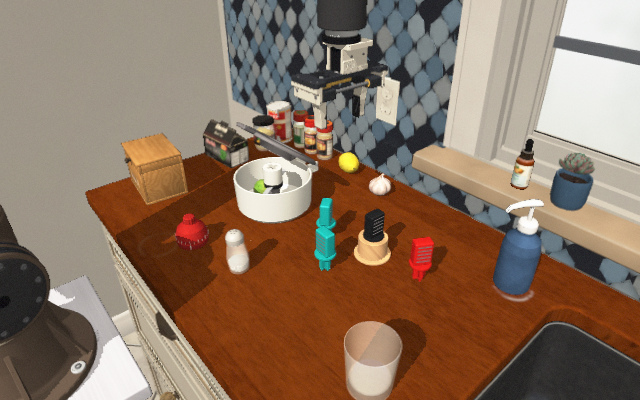

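View pics/side0.png

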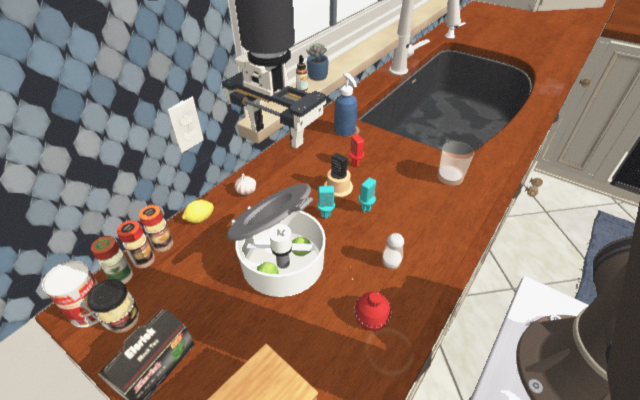

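```bash
cat > h.py <<'E'
from station import arm
import cv2,numpy as np
from scipy.spatial.transform import Rotation as Ro
def cam(n):
    p=arm.camera_params(n)
    if n=="wrist":
        s=arm.get_state();B=np.eye(4);B[:3,:3]=Ro.from_euler('xyz',s['ee_rot']).as_matrix();B[:3,3]=s['eef_pos'];T=B@p['hand_eye']
    else:T=np.array(p['T'])
    return np.array([[p['fx'],0,p['cx']],[0,p['fy'],p['cy']],[0,0,1]]),np.array(p['D'],float),T
def ray(c,uv):
    K,D,T=c;x=cv2.undistortPoints(np.array([[uv]],float),K,D)[0,0]
    return T[:3,3],T[:3,:3]@np.r_[x,1]
def atz(c,uv,z):
    o,d=ray(c,uv);return o+d*(z-o[2])/d[2]
def proj(c,P):
    K,D,T=c;Ti=np.linalg.inv(T)
    return cv2.projectPoints(np.array(P,float).reshape(-1,3),cv2.Rodrigues(Ti[:3,:3])[0],Ti[:3,3],K,D)[0][:,0]
E
python3 - <<'E'
from h import *
S=cv2.imread("pics/scene0.png");D=cv2.imread("pics/side0.png")
f=lambda I,x,y:cv2.resize(I[y:y+75,x:x+100],None,fx=4,fy=4,interpolation=cv2.INTER_CUBIC)
a=np.vstack([np.hstack([f(S,225,145),f(S,330,195)]),np.hstack([f(D,230,185),f(D,295,140)])])
cv2.imwrite("pics/c1.png",a)
s,d=cam("scene"),cam("side")
print(atz(s,(274,166),.105),atz(d,(281,231),.105))
print(atz(s,(373,242),.045),atz(d,(339,181),.045))
E
```

```text
[0.58210751 0.11817976 0.105     ] [0.57734928 0.11567101 0.105     ]
[ 0.60805001 -0.17406968  0.045     ] [ 0.60563246 -0.13751852  0.045     ]
```

View pics/c1.png

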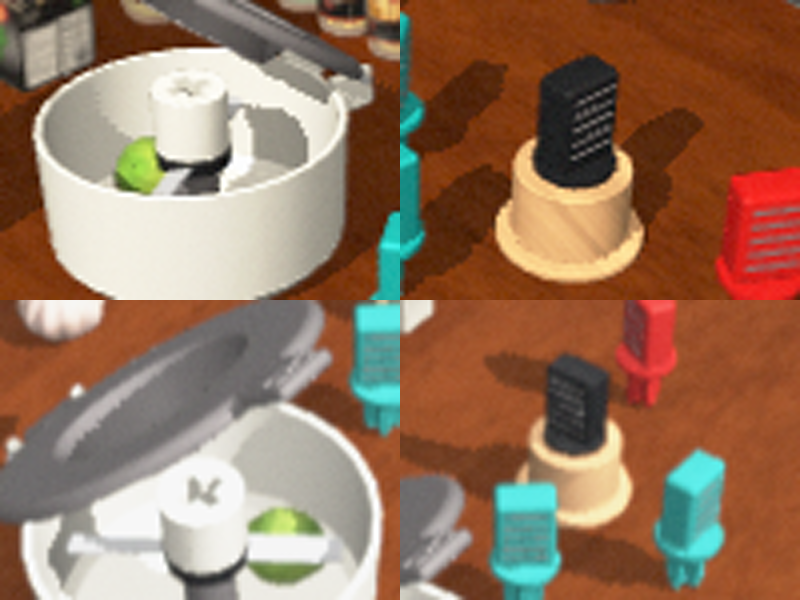

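View pics/wrist0.png

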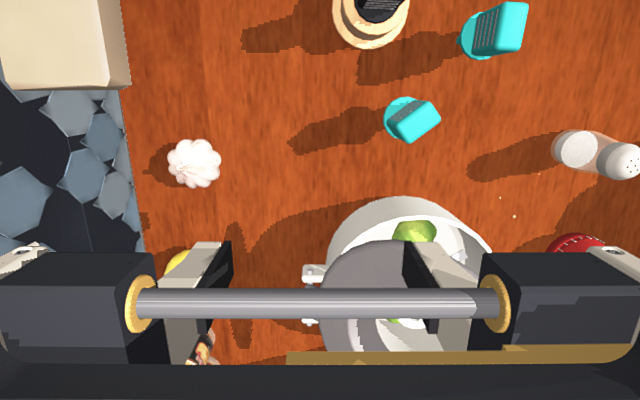

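Scene/side show the chopper with its coupling (scene 271,165; side 280,231), hinge on the far side, tab towards the robot (side ≈305,202), black key in stand (scene ≈376,225). The wrist view shows the hinge pins at (312,272),(310,320).

```bash
python3 - <<'E'
from h import *
s,d,w=cam("scene"),cam("side"),cam("wrist")
np.set_printoptions(precision=4,suppress=True)
print("coup",atz(s,(271.5,165.5),.105),atz(d,(280,231),.105))
print("hinge side",atz(d,(248.7,208.2),.086),atz(d,(233,221.7),.086),"wrist",atz(w,(312,272),.086),atz(w,(310,320),.086),"scene",atz(s,(306,167.5),.086),atz(s,(317,164),.086))
o,r=ray(d,(305,202.5));t=(0.117-o[1])/r[1];P=o+t*r;print("tab",P)
# bowl rim: near/outer left/right extremes in scene/side at z=.085
print("rim scene", atz(s,(225+35/4,145+130/4),.085),atz(s,(225+347/4,145+110/4),.085))
# stand: top rim centre / flange/ grip top
print("grip top",atz(s,(330+145/2/4*2-0,195+68/4-0),.101) )
print("griptop scene",atz(s,(330+178/4,195+68/4),.101),"side",atz(d,(295+178/4,140+66/4),.101))
print("foot scene",atz(s,(330+169/4,195+236/4),.004),"side",atz(d,(295+176/4,140+185/4),.004))
c=lambda u,v:atz(s,(330+u/4,195+v/4),.101)[:2]
print("grip corners scene",c(141,72),c(184,56),c(216,64),c(174,84))
c=lambda u,v:atz(d,(295+u/4,140+v/4),.101)[:2]
print("grip corners side",c(148,66),c(166,53),c(209,66),c(190,78))
E
```

```text
coup [0.5792 0.124  0.105 ] [0.579  0.1168 0.105 ]
hinge side [0.6894 0.0931 0.086 ] [0.6883 0.142  0.086 ] wrist [0.6803 0.0893 0.086 ] [0.6827 0.1457 0.086 ] scene [0.6549 0.0926 0.086 ] [0.686  0.0893 0.086 ]
tab [0.5124 0.117  0.2206]
rim scene [0.5011 0.1643 0.085 ] [0.6508 0.0662 0.085 ]
grip top [ 0.6115 -0.1482  0.101 ]
griptop scene [ 0.6236 -0.1587  0.101 ] side [ 0.6211 -0.1596  0.101 ]
foot scene [ 0.6184 -0.1652  0.004 ] side [ 0.6194 -0.1605  0.004 ]
grip corners scene [ 0.6076 -0.1494] [ 0.6335 -0.1533] [ 0.6401 -0.1683] [ 0.6122 -0.1669]
grip corners side [ 0.636  -0.1489] [ 0.6345 -0.1663] [ 0.6056 -0.1706] [ 0.6085 -0.1538]
```

The rows are not in the units I measure in: shifts go in shares of 0.8 m and turns go in shares of 2 pi rad. I convert before sending: 0.155 m / 0.8 = 0.1938, -0.118 m / 0.8 = -0.1475.

>>> {"op": "inch_along", "data": {
  "deltas": [0, 0, 0, -0.05, 0, 0, -0.0375, 0.0375, -0.0625, 0, 0, -0.075, 0.075, -0.0625, 0, 0, -0.1125, 0.1125, -0.0625, 0, 0, -0.1475, 0.15, -0.0625, 0, 0, -0.1475, 0.1938, -0.0625, 0, 0, -0.1475, 0.1938, -0.0625, 0, 0, -0.1475, 0.1938, -0.0625, 0, 0, -0.1475, 0.1938, -0.0625, 0],
  "grip_n": 40
}}

```text
t: 0.9
eef_pos: [0.52, 0.1182, 0.277]
ee_rot: [-3.141, 0.0, -1.57]
force: [-0.5, -0.3, 0.1]
width: 0.0332
gripper_force: 0.0
```

```bash
python3 - <<'E'
from h import *
cv2.imwrite("pics/side1.png",arm.grab_frame("side")[:,:,::-1]);I=arm.grab_frame("scene")
a=np.vstack([cv2.resize(cv2.imread("pics/side1.png")[60:310,180:430],(300,300)),cv2.resize(I[:,:,::-1][20:220,180:380],(300,300))])
cv2.imwrite("pics/c2.png",a)
E
```

```text
(no output)
```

View pics/c2.png

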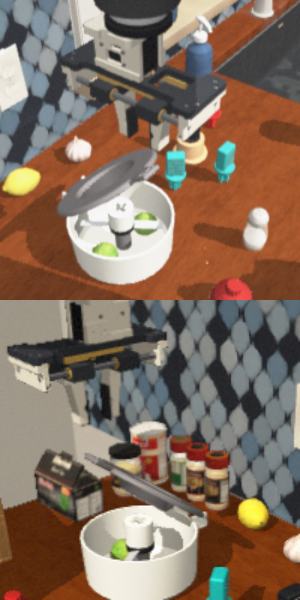

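The two views show the fingers right above the lid's thumb tab, still closing. Next: push the tab down along its arc.

In the tool's units: 0.188 m / 0.8 = 0.235, 0.003 m / 0.8 = 0.0038.

>>> {"op": "inch_along", "data": {
  "deltas": [0, 0, 0, 0, 0, 0, 0, 0, 0, 0, 0, 0, 0, 0.0375, 0, 0, 0, 0, 0.0563, 0, 0, 0, 0.0038, 0.0688, 0, 0, 0, 0.01, 0.0875, 0, 0, 0, 0.0163, 0.1038, 0, 0, 0, 0.025, 0.1213, 0, 0, 0, 0.0338, 0.1388, 0, 0, 0, 0.04, 0.1575, 0, 0, 0, 0.0463, 0.1763, 0, 0, 0, 0.05, 0.195, 0, 0, 0, 0.0538, 0.2125, 0, 0, 0, 0.0538, 0.225, 0, 0, 0, 0.0538, 0.2313, 0, 0, 0, 0.0538, 0.235, 0, 0, 0, 0.0538, 0.235, 0]
}}

```text
t: 2.42
eef_pos: [0.477, 0.1178, 0.0938]
ee_rot: [-3.141, -0.001, -1.569]
force: [-28.4, -0.8, 62.1]
width: 0.0007
gripper_force: 31.3
```

Lid is down (TCP 0.094, 62 N). Lift off and move to a viewpoint for the coupling.

In the tool's units: -0.13 m / 0.8 = -0.1625, -0.045 m / 0.8 = -0.0563.

>>> {"op": "inch_along", "data": {
  "deltas": [0.02, 0, 0, -0.05, 0, 0.05, 0, 0, -0.1, 0, 0.05, 0, 0, -0.15, 0, 0.05, -0.025, -0.0438, -0.1625, 0, 0.05, -0.05, -0.0875, -0.1625, 0, 0.05, -0.0563, -0.125, -0.1625, 0, 0.05, -0.0563, -0.125, -0.1625, 0, 0.05, -0.0563, -0.125, -0.1625, 0],
  "grip_n": 40
}}

```text
t: 3.08
eef_pos: [0.5782, 0.163, 0.2174]
ee_rot: [3.14, -0.001, -1.572]
force: [-1.4, 0.0, -1.4]
width: 0.0471
gripper_force: 0.0
```

```bash
python3 - <<'E'
from h import *
cam_=cam("wrist");s=arm.get_state();I=arm.grab_frame("wrist")[:,:,::-1];cv2.imwrite("pics/w2.png",I)
import pickle;pickle.dump(cam_,open("w2.pkl","wb"))
p=proj(cam_,[[.579,.118,.105]])[0];print(s['eef_pos'],p)
S=arm.grab_frame("side")[:,:,::-1];cv2.imwrite("pics/side2.png",S)
x,y=int(p[0])-50,int(p[1])-50
a=np.hstack([cv2.resize(I[y:y+100,x:x+100],(500,500),interpolation=cv2.INTER_CUBIC),cv2.resize(S[150:310,220:340],(300,400))if 0 else cv2.copyMakeBorder(cv2.resize(S[170:310,210:350],(300,300)),0,200,0,0,0)])
print(x,y);cv2.imwrite("pics/c3.png",a)
E
```

```text
[0.57816445 0.16303979 0.21737343] [316.56913753 139.3044214 ]
266 89
```

View pics/c3.png

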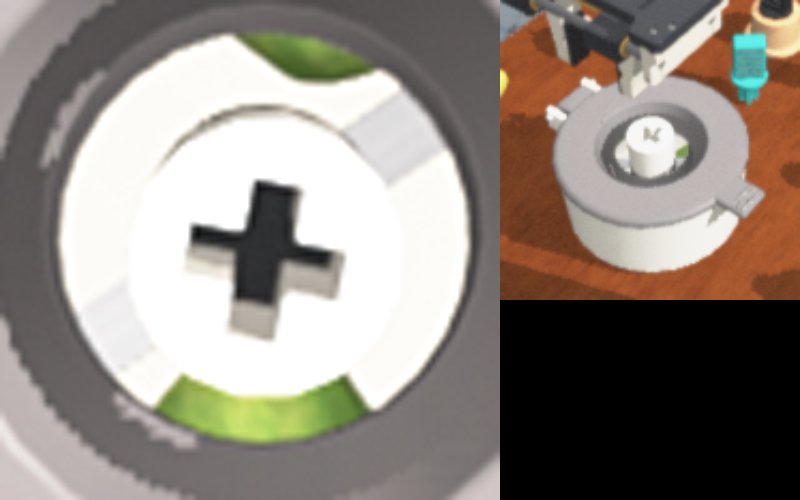

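The lid is flush and shut; the socket's cross is centred at crop (265,260), i.e. wrist pixel ≈(319,141), turned ≈11° in the picture. Now the key.

In the tool's units: 0.278 m / 0.8 = 0.3475, 0.16 m / 0.8 = 0.2.

>>> {"op": "inch_along", "data": {
  "deltas": [0.05, 0.05, -0.0125, 0, 0, 0.05, 0.1, -0.025, 0, 0, 0.05, 0.15, -0.0375, 0, 0, 0.05, 0.2, -0.05, 0, 0, 0.05, 0.25, -0.0525, 0, 0, 0.05, 0.3, -0.0525, 0, 0, 0.05, 0.3375, -0.0525, 0, 0, 0.05, 0.3475, -0.0525, 0, 0, 0.05, 0.3475, -0.0525, 0, 0, 0.05, 0.3475, -0.0525, 0, 0]
}}

```text
t: 4.02
eef_pos: [0.6184, -0.1153, 0.219]
ee_rot: [-3.141, 0.0, -1.572]
force: [0.4, -0.4, 0.2]
width: 0.0503
gripper_force: 0.0
```

```bash
python3 - <<'E'
from h import *
import pickle
np.set_printoptions(precision=4,suppress=True)
w=pickle.load(open("w2.pkl","rb"))
g=lambda u,v:atz(w,(266-.4+u/5,89-.4+v/5),.105)[:2]
T,B,L,R=g(279.5,184.5),g(250,336.5),g(190,244.5),g(341.5,275)
print((T+B)/2,(L+R)/2,np.degrees(np.arctan2(*(T-B)[::-1])),np.degrees(np.arctan2(*(L-R)[::-1])),np.linalg.norm(T-B),np.linalg.norm(L-R))
c=cam("wrist");I=arm.grab_frame("wrist")[:,:,::-1];cv2.imwrite("pics/w3.png",I);pickle.dump(c,open("w3.pkl","wb"))
p=proj(c,[[.622,-.159,.101]])[0];print(p);x,y=int(p[0])-70,int(p[1])-70;x=max(x,0);y=max(y,0);print(x,y)
cv2.imwrite("pics/c4.png",cv2.resize(I[y:y+150,x:x+150],(600,600),interpolation=cv2.INTER_CUBIC))
E
```

```text
[0.5775 0.1193] [0.5772 0.119 ] -101.04399419162492 -11.434940789076604 0.024462669728948068 0.024490618990694848
[313.4057 139.8793]
243 69
```

View pics/c4.png

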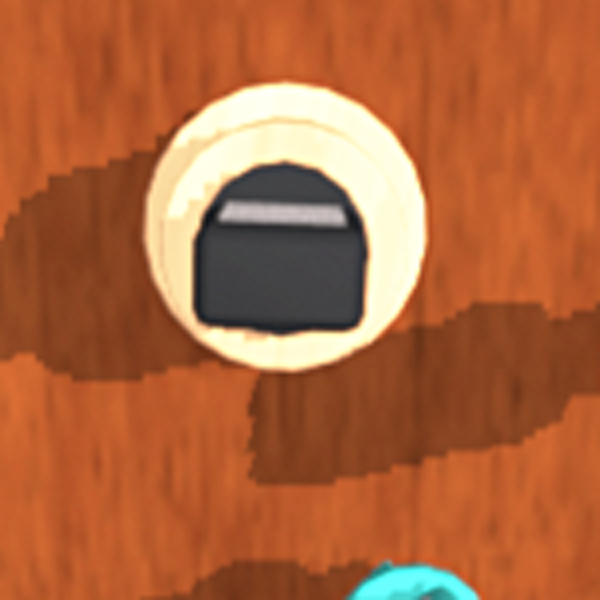

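The key's block is near-aligned with the tool: top face centre at crop (281,277), stand foot circle centre ≈(285,227), block's long side along the image u (world x), turn under 3°.

```bash
python3 - <<'E'
from h import *
import pickle
np.set_printoptions(precision=4,suppress=True)
w=pickle.load(open("w3.pkl","rb"))
g=lambda u,v,z:atz(w,(243-.4+u/4,69-.4+v/4),z)[:2]
print(g(281,277,.101),g(199,277,.101),g(364,277,.101),g(281,228,.101),g(281,326,.101),"foot",g(285,227,.004))
s=arm.get_state();print(s['eef_pos'])
a,b=g(221,201,.095),g(345,207,.095);print(np.degrees(np.arctan2(*(a-b)[::-1])))
E
```

```text
[ 0.6224 -0.1606] [ 0.639  -0.1607] [ 0.6057 -0.1606] [ 0.6224 -0.1704] [ 0.6225 -0.1507] foot [ 0.6227 -0.1609]
[ 0.6186 -0.1146  0.219 ]
-2.822103003698056
```

In the tool's units: 0.16 m / 0.8 = 0.2, 0.145 m / 0.8 = 0.1813.

>>> {"op": "inch_along", "data": {
  "deltas": [0.07, 0.0375, -0.005, 0, 0, 0.07, 0.0575, -0.005, 0.0375, 0, 0.07, 0.0575, -0.005, 0.075, 0, 0.07, 0.0575, -0.005, 0.1125, 0, 0.07, 0.0575, -0.005, 0.15, 0, 0.07, 0.0575, -0.005, 0.1813, 0, 0.07, 0.0575, -0.005, 0.2, 0, 0.07, 0.0575, -0.005, 0.2, 0, 0.07, 0.0575, -0.005, 0.2, 0, 0, 0.0575, -0.005, 0.2, 0, 0, 0.0575, -0.005, 0.2, 0, 0, 0.0575, -0.005, 0.2, 0, 0, 0.0575, -0.005, 0.2, 0, 0, 0.0575, -0.005, 0.2, 0, 0, 0.0575, -0.005, 0.2, 0, 0, 0.0575, -0.005, 0.2, 0, 0, 0.0575, -0.005, 0.2, 0, 0, 0.0575, -0.005, 0.2, 0, 0, 0.0575, -0.005, 0.2, 0],
  "grip_n": 45
}}

```text
t: 5.65
eef_pos: [0.623, -0.1611, 0.0591]
ee_rot: [-3.141, -0.0, -1.571]
force: [-3.0, 0.1, 6.1]
width: 0.0357
gripper_force: 44.7
```

In the tool's units: -0.28 m / 0.8 = -0.35, -0.15 m / 0.8 = -0.1875, 0.196 rad / 6.2832 = 0.0312.

>>> {"op": "inch_along", "data": {
  "deltas": [0, 0, 0, -0.0375, 0, 0, 0, 0, -0.075, 0, 0, 0, 0, -0.125, 0, 0, 0, 0, -0.175, 0, 0, -0.0438, 0.0075, -0.1875, 0.008, 0, -0.0875, 0.015, -0.1875, 0.0159, 0, -0.1375, 0.0225, -0.1875, 0.0239, 0, -0.1875, 0.0325, -0.1875, 0.0312, 0, -0.2375, 0.04, -0.1875, 0.0312, 0, -0.275, 0.0475, -0.1875, 0.0312, 0, -0.3125, 0.057, -0.1875, 0.0312, 0, -0.3375, 0.057, -0.175, 0.0312, 0, -0.35, 0.057, -0.1563, 0.0312, 0, -0.35, 0.057, -0.1375, 0.0312, 0, -0.35, 0.057, -0.1375, 0.0312, 0, -0.35, 0.057, -0.1375, 0.0312]
}}

```text
t: 6.98
eef_pos: [0.5768, 0.1187, 0.1677]
ee_rot: [3.14, -0.002, -1.767]
force: [-0.3, -0.3, -0.9]
width: 0.0359
gripper_force: 44.6
```

```bash
python3 - <<'E'
from h import *
S=arm.grab_frame("side")[:,:,::-1];C=arm.grab_frame("scene")[:,:,::-1]
p=proj(cam("side"),[[.577,.119,.11]])[0].astype(int);q=proj(cam("scene"),[[.577,.119,.11]])[0].astype(int);print(p,q)
f=lambda I,p:cv2.resize(I[p[1]-45:p[1]+25,p[0]-28:p[0]+28],(400,500),interpolation=cv2.INTER_CUBIC)
cv2.imwrite("pics/c5.png",np.hstack([f(S,p),f(C,q)]))
E
```

```text
[279 230] [271 164]
```

View pics/c5.png

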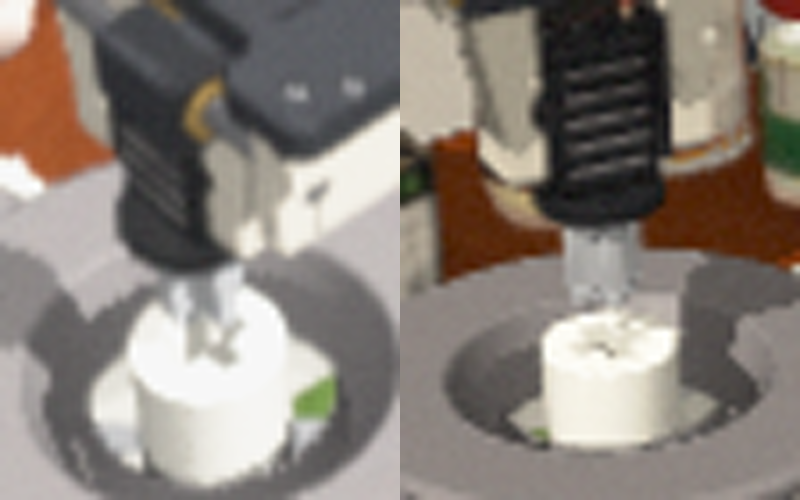

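Both views show the stem just above the socket with its arms parallel to the slots. Lower gently.

In the tool's units: 0.027 m / 0.8 = 0.0338, 0.024 m / 0.8 = 0.03.

>>> {"op": "inch_along", "data": {
  "deltas": [0, 0, 0, 0.01, 0, 0, 0, 0, 0.0175, 0, 0, 0, 0, 0.0225, 0, 0, 0, 0, 0.0263, 0, 0, 0, 0, 0.03, 0, 0, 0, 0, 0.0338, 0, 0, 0, 0, 0.0338, 0]
}}

```text
t: 7.67
eef_pos: [0.5771, 0.1188, 0.1409]
ee_rot: [3.141, -0.001, -1.767]
force: [0.9, 0.6, -1.3]
width: 0.0359
gripper_force: 44.6
```

It slid in without force. Slide home and press.

In the tool's units: 0.021 m / 0.8 = 0.0263, 0.018 m / 0.8 = 0.0225.

>>> {"op": "inch_along", "data": {
  "deltas": [0, 0, 0, 0.0075, 0, 0, 0, 0, 0.015, 0, 0, 0, 0, 0.0225, 0, 0, 0, 0, 0.0263, 0, 0, 0, 0, 0.0263, 0]
}}

```text
t: 8.08
eef_pos: [0.5771, 0.1188, 0.1196]
ee_rot: [3.141, -0.001, -1.767]
force: [1.2, -0.8, -0.6]
width: 0.0358
gripper_force: 44.6
```

>>> {"op": "inch_along", "data": {
  "deltas": [0, 0, 0, 0.0038, 0, 0, 0, 0, 0.0075, 0, 0, 0, 0, 0.0113, 0, 0, 0, 0, 0.0125, 0, 0, 0, 0, 0.0125, 0, 0, 0, 0, 0.0125, 0]
}}

```text
t: 8.58
eef_pos: [0.5777, 0.119, 0.1114]
ee_rot: [-3.141, 0.0, -1.766]
force: [-3.0, -0.3, 7.5]
width: 0.036
gripper_force: 44.6
```

In the tool's units: 0.002 m / 0.8 = 0.0025, 0.001 m / 0.8 = 0.0013.

>>> {"op": "inch_along", "data": {
  "deltas": [0, 0, 0, 0.0013, 0, 0, 0, 0, 0.0025, 0, 0, 0, 0, 0.0025, 0, 0, 0, 0, 0.0025, 0]
}}

```text
t: 8.92
eef_pos: [0.5779, 0.119, 0.1109]
ee_rot: [-3.14, 0.001, -1.766]
force: [-6.6, 0.3, 16.9]
width: 0.0357
gripper_force: 44.7
```

>>> {"op": "inch_along", "data": {
  "deltas": [0, 0, 0, 0.0013, 0, 0, 0, 0, 0.0025, 0, 0, 0, 0, 0.0025, 0, 0, 0, 0, 0.0025, 0]
}}

```text
t: 9.25
eef_pos: [0.5781, 0.119, 0.1107]
ee_rot: [-3.139, 0.001, -1.766]
force: [-10.9, -0.8, 30.0]
width: 0.0359
gripper_force: 44.7
```

```bash
python3 - <<'E'
from h import *
S=arm.grab_frame("side")[:,:,::-1];C=arm.grab_frame("scene")[:,:,::-1]
a=cv2.resize(C[130:290,160:460],(800,427));b=cv2.resize(S[180:280,220:340],(207,173),interpolation=cv2.INTER_CUBIC)
o=np.zeros((600,800,3),np.uint8);o[:427]=a;o[427:,:207]=b;q=cv2.resize(S[130:300,180:480],(305,173));o[427:,210:515]=q
cv2.imwrite("pics/c6.png",o);s=arm.get_state();print(s['force'],s['eef_pos'])
E
```

```text
[-11.8624177   -1.51541246  30.32511383] [0.57812519 0.11905344 0.11068592]
```

View pics/c6.png

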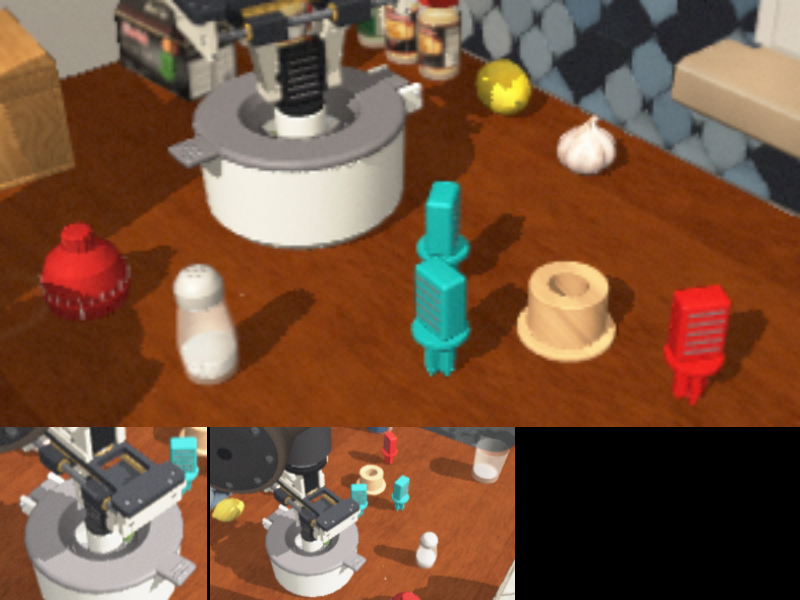

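The picture shows the key seated with its flange on the coupling, the lid shut, the stand empty, and the other things where they were.

```bash
python3 -c "
from station import arm
print(arm.job_done())"
```

```text
the job is handed in; nothing more can be done
None
```

I shut the lid, seated the key in the socket, and handed the job in with the key still gripped and the coupling pressed against its stop with about 30 N; the pictures show nothing else moved.

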